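# Open the push-and-turn bottle

## Task

Open the bottle with the child-resistant cap, which is clamped in the holder: grip the cap by its side and keep pressing it down while turning it anticlockwise (seen from above) until it comes free; neither press nor pull with more than 25 N. Lift the cap off and set it down in the middle of the saucer, right way up (open side down), lowering it in the fingers, not dropping it; leave the saucer and everything else where they are.

Things in the scene. Friction and masses are not known exactly. Their poses are not given: they have to be found in the camera images.
- bottle: foot and collar of the holder, with a white round bottle 60 mm across clamped in it, tapering from z = 66 mm to a 22 mm neck at 86 mm. The foot is a square steel plate 110 x 110 x 10 mm fixed to the worktop. Origin: centre of the foot's underside, on the bottle's axis; z up.
- mouth (a point): top of the bottle's neck (a springy seal), on its axis, 116.5 mm above the bottle's origin, inside the cap at the start. Neck lugs hold the cap like a bayonet. The seal's pressure keeps the cap's inner part at the angle it was turned to, so the fingers may let go and take a new grip.
- cap: inner part of the white cap, hidden in the shell; comes off with it (45 g in all). Origin: on the axis at the shell's lower rim, 98 mm above the bottle's origin while on; z up. It must be turned 0.4 to 0.7 rad anticlockwise from its start to be free to lift straight off (15 mm up clears the neck); some 0.6 rad later is a stop, where the shell rides up over the teeth.
- cap_top (a point): centre of the flat top of the cap's shell: ribbed white cylinder 44 mm across, 33 mm high, 12 mm clear of the bottle's shoulder. Grip it here. Sprung (5 to 8.5 N to bring the teeth home); pressed less it just slips round over 8 hidden ratchet teeth, which meet 0.5 to 6.3 mm down (varies). At 16 to 22 N it drives the inner part, after up to 0.8 rad idle turn; keep the press up as it sinks.
- saucer: white ceramic saucer, 150 mm across at the rim and 14 mm high, standing loose on the worktop. Origin: centre of its underside; its flat inner floor is 5 mm above that and about 100 mm across.
- tin_beans: bystander: short food tin, 75 mm across, 58 mm high; origin at its underside. Leave alone.
- spice_c: bystander: small spice jar with a lid, 46 mm across, 96 mm high; origin at its underside. Leave alone.
- mandarin: bystander: mandarin, 60 mm across, 50 mm high; origin at its underside. Leave alone.
- flask (a joint): how far the bottle has been pushed down (+) or pulled up (-) in its rubber-lined collar, in m, from 0 at rest: it gives 1 mm per 50 N and springs back. Beyond +0.5 mm (25 N of press) or -0.5 mm (25 N of pull) the clamp breaks: failure. This is less than the noise of its reading: feel the force instead.
Mind the look-alikes: they are no part of the job. There is more than one size of the bottle; the job needs the larger. Of the things that look like the cap, the larger one is meant.

How it is judged:
By the outcome, as a careful person would: the job done as asked, in the order asked, and still so for the second after the job is handed in, with the robot touching nothing.
It also fails if it takes over 67 s, if anything falls off the work surface, if the arm or the gripper's body presses on something with over 40 N, if the wrist force passes 120 N, or if a joint passes its speed limit or range.

## Robot

A 6-joint arm with a two-finger parallel gripper is mounted at the origin on a cart in front of the work surface, level with it; the furniture and walls round the work are solid. World frame = base frame: x ahead of the robot, y to its left, z up, the work surface at z = 0. Lengths are in mm, angles in rad, forces in N, time in s.
With the tool pointing down it reaches from about 350 to 875 mm from the base axis. Payload 4.2 kg.
Tool frame: the origin (TCP) lies midway between the tips of the shut fingers; the grasp point (between the pads) lies 19 mm behind it (arm.tcp_to_grasp is the distance from the TCP to the grasp point, in mm); z points along the fingers, y is the line along which they close (so a half turn about z gives the same grasp; the last joint's range is limited). The gripper opens to 85 mm and grips with 20 to 120 N. Pads are 22 mm wide; open, the fingers measure 114 mm over their backs; the gripper's body (76 mm by 85 mm) begins 54 mm behind the grasp point. The pads swing forward as they close: fully open they stand 13 mm farther back than shut.
Start: joints at [1.462, 0.385, 0.008, 0, -1.194, -0.259], TCP at [224.694, 583.191, 231.312] pointing down, gripper open.
Joint ranges: [-3.14, 3.14], [-1.21, 2.06], [-1.07, 1.41], [-3.16, 2.05], [-2.99, -0.16], [-3.1, 3.1]. Speed limits (rad/s): [2.79, 2.79, 3.14, 3.14, 3.14, 3.14].

## Interface

Orientations are given as a unit quaternion [x, y, z, w].
In Python, from bench import arm gives the robot as it stands.
- The arm moves only by the tool arm_command, never from a script. Its argument "rows" is a list of rows, each a list of 2 entries, a list of its own where there are three numbers: the shift along the tool's x, y, z as a fraction of full scale, then the turn, a rotation vector about the tool's x, y, z as a fraction of full scale. In form: [[[x, y, z], [wx, wy, wz]], ...]. A call has 1 to 5 rows; each row is the pose to reach, as a shift and turn from the pose commanded when the call began, along the tool's axes at that moment, turning the shorter way round; what a row does not reach only later rows make up. Full scale, the value 1, is 0.25 m for a shift and 180 degrees for a turn. A row lasts 1/10 s, in which the tool goes at most 50 mm and 8.59 degrees, less where a joint would pass 70% of its speed; a pose out of reach is approached as far as the arm can. A call with a number of a shift or a turn outside -1 to 1 is refused whole. A call with a gripper value outside its range is refused whole. "grip" is the opening, from 0 (shut) to 1 (fully open), set as the call begins (left out, the last holds). The fingers move at their own pace and stop on an object; the grip force is fixed at half the most. Time passes only in rows, so rows that repeat a pose let the fingers close. It gives the time, the measured TCP pose, the force, the opening and the grip force at its end, in the units of the state.
- arm.read_state(): the state, without advancing time (a new reading comes with each control period).
- arm.get_image(name): name is "side" or "top" or "wrist"; returns (picture, depth): 420x560x3 uint8, blue, green, red; 420x560 float32, mm along the optical axis (not along the pixel's ray), 0 where there is no reading.
- arm.camera_info(name): a dict with "fx", "fy", "cx", "cy" (pixels), "k1" (the pictures are not rectified: a ray, as slopes to the right and down, at radius r is drawn at 1 + k1 r^2 times it, then the intrinsics apply), "extrinsics" (4x4, takes a point from camera to world coordinates). Camera axes: x right, y down, z forward; pixel columns grow to the right and rows downward; lengths in mm; the calibration is good to about 2 mm. A picture is of the moment at which its call begins: read the wrist's pose just before it. camera_info takes no time and is no camera call; for the wrist camera it gives the pose at the moment of the call.
- arm.job_done(): hands the job in; it is judged then, once.
Trained networks look in the newest picture that a camera, given by its name, has taken for a name from the list of things; names that differ only in an ending like _2 or _b are one class to them, and where a whole thing is asked for, a point or a joint stands for the part that bears it (a point fixed in the world has none). Each returns a list of dicts, best first, with "score" (0 to 1); they miss things now and then, are a little off and sometimes report something else, mostly with a low value. They report only what shows in the picture. A call takes as long as a camera call. They do not tell look-alikes from the thing itself.
- arm.spot_in(camera, query): "position" ([column, row] in pixels, amid what is visible of it).
The state is a dict: "clock": time; "joints": joint angles; "joint_vel": joint speeds; "joint_efforts": joint torques, N m; "position": TCP position; "ee_rot": TCP orientation; "contact_force": force on the tool from outside, world axes, zero at the start; "wrist_torque": the same for the moment, N m; "gripper_width": finger opening in mm; "grasp_force": force on a finger pad.
Only numpy, scipy, OpenCV 4.12 (cv2) and the standard library are available. Lean on these libraries where they do the work, as an engineer would, in place of code of your own. Each camera call takes 0.05 s, during which the arm holds its last target. There are 200 camera calls.

## Working session

There is one attempt and no reset: what is moved stays moved. The work goes in short steps, Python scripts to look and compute and a tool call to move; the robot and the scene stay as the last step left them, time stands still between calls to the robot, and variables do not carry over. Pictures are saved under pics/ and viewed, at most 10 in all, crops included, and the job is handed in when it is done.

Besides the shell and the picture viewer there is one more tool, called by a JSON object that holds its "method" and its "body". arm_command: Moves the arm, as the interface text tells. Shift numbers are shares of 0.25 m and turn numbers shares of 180 degrees, none past 1 either way. Its arguments: {"type":"object","properties":{"rows":{"type":"array","items":{"type":"array"}},"grip":{"type":"number"}},"required":["rows"]}

```bash
mkdir -p pics
cat > h.py <<'E'
import numpy as np, cv2
from bench import arm
def world(cam,u,v,d,info=None):
    i=info or arm.camera_info(cam)
    x=(u-i['cx'])/i['fx'];y=(v-i['cy'])/i['fy']
    a,b=x,y
    for _ in range(10):
        s=1+i['k1']*(a*a+b*b);a,b=x/s,y/s
    return (np.array(i['extrinsics'])@np.array([a*d,b*d,d,1]))[:3]
E
python3 - <<'E'
from h import *
np.set_printoptions(precision=1,suppress=True)
for c in ("top","side"):
    im,d=arm.get_image(c);cv2.imwrite(f"pics/{c}0.png",im);np.save(f"{c}0.npy",d)
    E=np.array(arm.camera_info(c)['extrinsics']);print(c,E)
    for q in ("bottle","cap_top","cap","saucer","tin_beans","spice_c","mandarin"):
        for r in arm.spot_in(c,q):
            u,v=r['position'];p=d[int(v)-2:int(v)+3,int(u)-2:int(u)+3];p=p[p>0]
            print(c,q,round(r['score'],2),np.array([u,v]),world(c,u,v,np.median(p)) if len(p) else None)
s=arm.read_state();print(s)
E
```

```text
top [[   0.    -1.     0.1  392.6]
 [  -1.    -0.    -0.   -27.1]
 [   0.    -0.1   -1.  1096.5]
 [   0.     0.     0.     1. ]]
top bottle 0.96 [321.2 224.2] [ 442.3 -175.7   78.9]
top bottle 0.68 [151.1 278.7] [291.5 255.7  57.5]
top cap_top 0.69 [332.4 219.9] [ 451.  -195.1  131.8]
top cap 0.79 [332.6 222.6] [ 444.4 -195.8  131.5]
top cap 0.58 [323.7 224. ] [ 441.7 -178.3  104. ]
top saucer 0.68 [210.3 206. ] [487.1 119.8   6. ]
top tin_beans 0.69 [352.2 151.3] [ 640.6 -258.6   55. ]
top tin_beans 0.55 [334.5 220.8] [ 448.9 -200.3  131.7]
top tin_beans 0.5 [333.6 224.1] [ 440.8 -198.3  131.5]
top mandarin 0.66 [187.1 150.9] [628.4 181.   49.4]
side [[    1.     -0.2     0.2   235.7]
 [   -0.2    -0.6     0.8 -1005.7]
 [   -0.     -0.8    -0.6   883.1]
 [    0.      0.      0.      1. ]]
side bottle 0.84 [279.2 284.7] [ 438.2 -224.6   35.1]
side bottle 0.71 [200.1 191.3] [289.1 251.4  35.3]
side bottle 0.7 [278.5 271.6] [ 438.2 -217.5   75.6]
side cap_top 0.7 [280.6 252.4] [ 445.9 -208.6  131.6]
side cap_top 0.53 [270.9 245.4] [455.7 -61.8  26.9]
side cap 0.81 [281.1 252.9] [ 446.9 -209.6  130.6]
side cap 0.63 [273.  247.2] [ 432.3 -185.1  131.5]
side cap 0.44 [279.9 252.4] [ 444.2 -208.2  131.6]
side saucer 0.75 [270.6 207.9] [504.4 143.6   3.9]
side tin_beans 0.89 [363.9 280.5] [ 645.5 -283.3   55.4]
side spice_c 0.71 [339.5 221.8] [663.5 -56.1  67.8]
side mandarin 0.83 [304.6 186.7] [629.2 176.   45.3]
side mandarin 0.67 [279.  252.2] [ 442.1 -207.4  132.1]
{'clock': 0.8, 'joints': array([ 1.5,  0.4,  0. , -0. , -1.2, -0.3]), 'joint_vel': array([ 0.,  0., -0.,  0., -0.,  0.]), 'joint_efforts': array([  0. , -39.2,  18.9,   4.2,  -0. ,   0. ]), 'position': array([224.7, 583.2, 231.3]), 'ee_rot': array([ 1. , -0.2, -0. , -0. ]), 'contact_force': array([-0.1, -0. ,  0.1]), 'wrist_torque': array([-0.,  0.,  0.]), 'grasp_force': 0.0, 'gripper_width': 85.27261699721667}
```

View pics/top0.png

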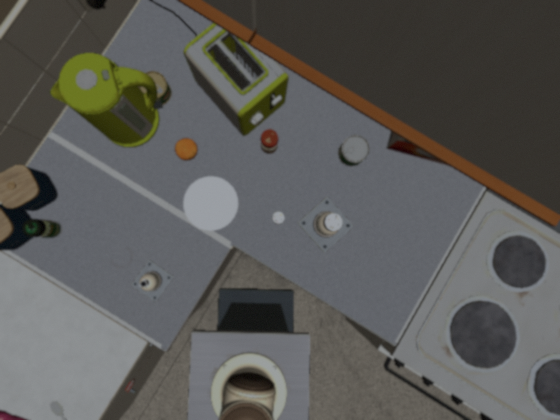

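View pics/side0.png

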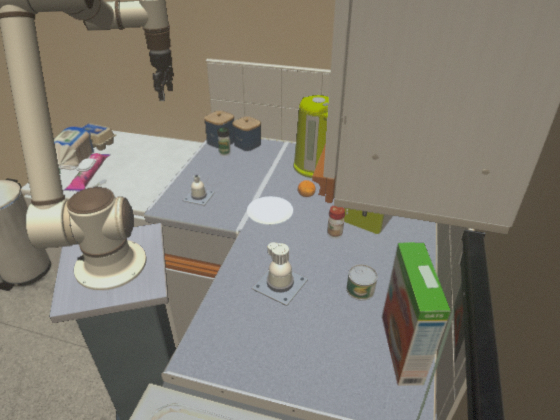

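Run:
```python
from h import *
np.set_printoptions(precision=1,suppress=True)
im=[cv2.imread(f"pics/{c}0.png") for c in ("top","side")]
a=cv2.resize(im[0][180:300,110:370],None,fx=3,fy=3)[:300]
b=cv2.resize(im[1][160:320,160:360],None,fx=2,fy=2)
b=cv2.resize(b,(375,300));out=np.zeros((600,780,3),np.uint8);out[:300]=a;out[300:,:375]=b
cv2.imwrite("pics/crop.png",out)
for c in("top","side"):
    d=np.load(f"{c}0.npy");v,u=np.mgrid[:420,:560]
    i=arm.camera_info(c)
    P=np.array([world(c,uu,vv,d[vv,uu],i) for vv in range(120,330) for uu in range(120,400) if d[vv,uu]>0])
    def rep(n,m):
        Q=P[m]
        if len(Q)>5: 
            (cx,cy),r=cv2.minEnclosingCircle(Q[:,:2].astype(np.float32));print(c,n,len(Q),Q.mean(0),(Q.min(0)+Q.max(0))/2,Q.max(0)-Q.min(0),'circ',cx,cy,r)
    near=lambda x,y,r:np.hypot(P[:,0]-x,P[:,1]-y)<r
    rep('cap',near(443,-197,45)&(P[:,2]>126))
    rep('small bottle top',near(290,253,60)&(P[:,2]>70))
    rep('saucer rim',near(487,130,100)&(P[:,2]>9)&(P[:,2]<20))
    rep('saucer floor',near(487,130,100)&(P[:,2]>3)&(P[:,2]<20))
    rep('x',near(455,-62,50)&(P[:,2]>8))
    rep('spice',near(663,-56,50)&(P[:,2]>85))
```

```text
top cap 255 [ 446.6 -196.8  132. ] [ 447.1 -197.1  131.5] [41.8 43.7 10.1] circ 446.8052062988281 -196.9029541015625 22.178503036499023
top small bottle top 56 [283.5 266.7  83.5] [284.2 268.7  81.1] [17.9 21.4 17.8] circ 283.95672607421875 268.3487854003906 11.814769744873047
top saucer rim 944 [495.4 119.1  12.4] [495.3 118.3  14.4] [148.8 145.3  10.7] circ 495.269287109375 117.9599838256836 74.47416687011719
top saucer floor 2564 [492.  122.6   8.3] [486.6 130.2  11.4] [196.7 199.2  16.7] circ 487.318115234375 130.0641632080078 99.79019927978516
top x 117 [460.  -67.   25.9] [459.7 -81.7  19. ] [30.3 58.7 21.8] circ 457.6575927734375 -81.7164077758789 30.43049430847168
top spice 256 [658.7 -35.7  97. ] [659.7 -36.5  94.1] [45.5 44.2 18.2] circ 659.8912963867188 -35.9311408996582 22.944469451904297
side cap 194 [ 446.1 -197.8  132. ] [ 447.  -194.5  131.7] [44.  46.  11.4] circ 447.4836730957031 -194.7570037841797 23.25452995300293
side small bottle top 34 [282.8 266.2  81.7] [282.5 267.6  80.5] [20.6 17.4 18.3] circ 283.10125732421875 266.8616027832031 11.069465637207031
side saucer rim 514 [499.7 130.9  12.8] [487.5 122.8  14.5] [163.5 151.4  10.9] circ 484.2868957519531 124.10865020751953 85.31087493896484
side saucer floor 1287 [490.6 127.1   8.7] [487.3 131.2  11.5] [196.5 196.8  16.9] circ 487.0291748046875 129.96450805664062 99.89199829101562
side x 50 [453.5 -61.8  23.7] [458.1 -57.7  19.8] [29.9 36.6 23.5] circ 453.2956237792969 -56.849021911621094 20.196935653686523
side spice 154 [657.8 -40.   95.9] [660.6 -34.5  94.3] [45.1 46.5 18.1] circ 658.812744140625 -34.91415023803711 24.321338653564453
```

View crop.

The top picture shows two bottles in holders: the larger at (327,224) with its white cap at (333,222), and the smaller at (150,281). A small loose cap-like thing is at (279,217). The saucer is at (210,204), the mandarin (186,149), the spice jar (269,140) and the tin (354,151). In the side picture they are the bottle (280,275), small bottle (198,190), loose cap (271,246) and saucer (270,209). The cap meant is the one at (333,222): it is 44 mm across with its top at z=132, against about 30 mm across and 26 mm high for the loose one. I'll confirm this in a crop.

View pics/crop.png

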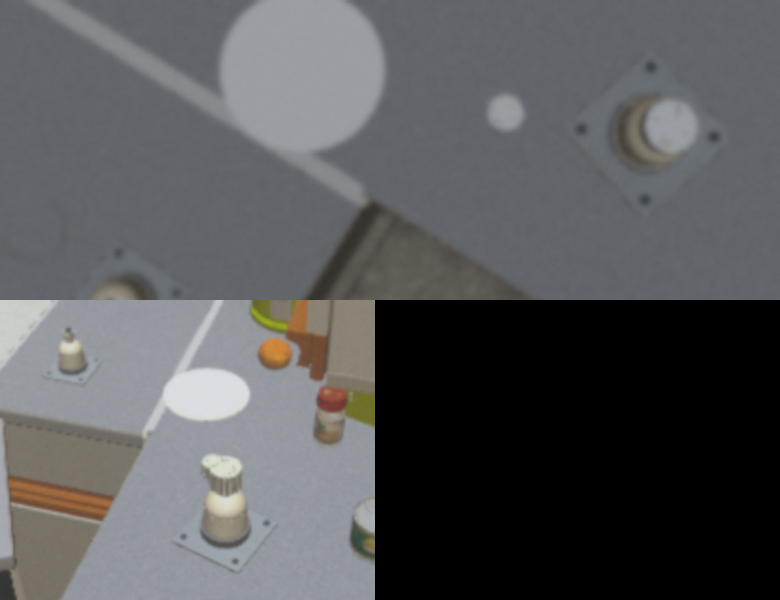

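Run:
```python
from h import *
s=arm.read_state()
from scipy.spatial.transform import Rotation as R
r=R.from_quat(s['ee_rot']);print(r.as_matrix().round(4))
T=np.array([446.8,-197,231]);print((T-s['position']),r.inv().apply(T-s['position'])/250)
```

```text
[[ 9.331e-01 -3.596e-01 -0.000e+00]
 [-3.596e-01 -9.331e-01  1.000e-04]
 [-0.000e+00 -0.000e+00 -1.000e+00]]
[ 2.22120191e+02 -7.80194205e+02 -3.35627738e-01] [1.95120793e+00 2.59257288e+00 1.15585141e-03]
```

The crop confirms it: the ribbed 44 mm cap sits on the large bottle (crop (670,127)), and the loose small cap at (505,112) is not the target. I'll move over it at a constant height.

{"method": "arm_command", "body": {"rows": [[[0.0976, 0.1296, 0], [0, 0, 0]], [[0.1952, 0.2592, 0], [0, 0, 0]], [[0.2928, 0.3888, 0], [0, 0, 0]], [[0.3904, 0.5184, 0], [0, 0, 0]], [[0.488, 0.648, 0], [0, 0, 0]]]}}

```text
clock: 1.3
position: [280.5, 386.6, 231.5]
ee_rot: [0.983, -0.183, 0.0, -0.0]
contact_force: [0.9, 0.5, 1.0]
gripper_width: 85.4
grasp_force: 0.0
```

{"method": "arm_command", "body": {"rows": [[[0.0976, 0.1296, 0], [0, 0, 0]], [[0.1952, 0.2592, 0], [0, 0, 0]], [[0.2928, 0.3888, 0], [0, 0, 0]], [[0.3904, 0.5184, 0], [0, 0, 0]], [[0.488, 0.648, 0], [0, 0, 0]]]}}

```text
clock: 1.8
position: [336.0, 191.6, 231.7]
ee_rot: [0.983, -0.183, 0.0, -0.0]
contact_force: [0.7, 0.1, 0.3]
gripper_width: 85.3
grasp_force: 0.0
```

{"method": "arm_command", "body": {"rows": [[[0.0976, 0.1296, 0], [0, 0, 0]], [[0.1952, 0.2592, 0], [0, 0, 0]], [[0.2928, 0.3888, 0], [0, 0, 0]], [[0.3904, 0.5184, 0], [0, 0, 0]], [[0.488, 0.648, 0], [0, 0, 0]]]}}

```text
clock: 2.3
position: [391.7, -3.5, 231.9]
ee_rot: [0.983, -0.183, 0.001, -0.0]
contact_force: [0.9, 0.1, -0.4]
gripper_width: 85.0
grasp_force: 0.0
```

{"method": "arm_command", "body": {"rows": [[[0.0976, 0.1296, 0], [0, 0, 0]], [[0.1952, 0.2592, 0], [0, 0, 0]], [[0.2928, 0.3888, 0], [0, 0, 0]], [[0.3904, 0.5184, 0], [0, 0, 0]], [[0.488, 0.648, 0], [0, 0, 0]]]}}

```text
clock: 2.8
position: [447.3, -198.8, 231.6]
ee_rot: [0.983, -0.183, 0.0, -0.0]
contact_force: [1.1, 0.9, -0.2]
gripper_width: 85.4
grasp_force: 0.0
```

{"method": "arm_command", "body": {"rows": [[[0, 0, 0], [0, 0, 0.0477]], [[0, 0, 0], [0, 0, 0.0954]], [[0, 0, 0], [0, 0, 0.1431]], [[0, 0, 0], [0, 0, 0.1908]], [[0, 0, 0], [0, 0, 0.235]]]}}

```text
clock: 3.3
position: [447.0, -197.1, 231.4]
ee_rot: [0.849, -0.528, 0.0, -0.0]
contact_force: [0.1, -0.1, -0.1]
gripper_width: 85.5
grasp_force: 0.0
```

{"method": "arm_command", "body": {"rows": [[[0, 0, 0], [0, 0, 0.0477]], [[0, 0, 0], [0, 0, 0.0954]], [[0, 0, 0], [0, 0, 0.1431]], [[0, 0, 0], [0, 0, 0.1908]], [[0, 0, 0], [0, 0, 0.235]]]}}

```text
clock: 3.8
position: [447.1, -196.9, 231.5]
ee_rot: [-0.602, 0.799, -0.0, 0.0]
contact_force: [0.1, 0.2, 0.6]
gripper_width: 85.3
grasp_force: 0.0
```

{"method": "arm_command", "body": {"rows": [[[0, 0, 0], [0, 0, 0.0477]], [[0, 0, 0], [0, 0, 0.0954]], [[0, 0, 0], [0, 0, 0.1431]], [[0, 0, 0], [0, 0, 0.1908]], [[0, 0, 0], [0, 0, 0.235]]]}}

```text
clock: 4.3
position: [447.1, -196.9, 231.5]
ee_rot: [-0.273, 0.962, -0.0, 0.0]
contact_force: [0.3, -0.6, -0.5]
gripper_width: 85.5
grasp_force: 0.0
```

```bash
cat > near.py <<'E'
from h import *
from scipy.spatial.transform import Rotation as R
np.set_printoptions(precision=4,suppress=True)
s=arm.read_state();i=arm.camera_info("wrist")
im,d=arm.get_image("wrist");cv2.imwrite("pics/w1.png",im)
print(s['clock'],s['position'],s['joints'],s['contact_force'],s['wrist_torque'],R.from_quat(s['ee_rot']).as_matrix())
P=np.array([world("wrist",u,v,d[v,u],i) for v in range(0,420,2) for u in range(0,560,2) if d[v,u]>0])
m=(P[:,2]>128)&(P[:,2]<137)&(np.hypot(P[:,0]-447,P[:,1]+197)<35)
Q=P[m]
print(len(Q),Q.mean(0) if len(Q) else 0,(Q.min(0)+Q.max(0))/2,np.ptp(Q,0),cv2.minEnclosingCircle(Q[:,:2].astype(np.float32)))
T=np.array([446.8,-197,100]);print('to',R.from_quat(s['ee_rot']).inv().apply(T-s['position'])/250)
E
python3 near.py
```

```text
4.3 [ 447.0813 -196.943   231.4801] [-0.0817  0.1509 -0.3161  0.     -1.1034 -0.936 ] [ 0.2821 -0.6233 -0.4625] [ 0.0052  0.0069 -0.0164] [[-0.8509 -0.5253  0.0004]
 [-0.5253  0.8509 -0.    ]
 [-0.0003 -0.0002 -1.    ]]
691 [ 445.9851 -197.1675  131.3064] [ 446.6937 -197.0979  130.9174] [42.8341 43.1479  5.2468] ((446.5086364746094, -196.846435546875), 21.966968536376953)
to [0.0012 0.0005 0.5259]
```

The wrist camera agrees with the cap centre within 0.5 mm. I'll descend and grip.

{"method": "arm_command", "body": {"rows": [[[0, 0, 0.12], [0, 0, 0]], [[0, 0, 0.24], [0, 0, 0]], [[0, 0, 0.36], [0, 0, 0]], [[0, 0, 0.45], [0, 0, 0]], [[0, 0, 0.526], [0, 0, 0]]]}}

```text
clock: 4.85
position: [446.7, -196.9, 98.6]
ee_rot: [-0.277, 0.961, 0.0, -0.0]
contact_force: [-0.2, 0.2, 0.5]
gripper_width: 85.6
grasp_force: 0.0
```

{"method": "arm_command", "body": {"rows": [[[0, 0, 0], [0, 0, 0]], [[0, 0, 0], [0, 0, 0]], [[0, 0, 0], [0, 0, 0]], [[0, 0, 0], [0, 0, 0]], [[0, 0, 0], [0, 0, 0]]], "grip": 0.3}}

```text
clock: 5.35
position: [447.6, -196.8, 100.9]
ee_rot: [-0.276, 0.961, -0.0, 0.001]
contact_force: [-1.5, 2.3, 3.2]
gripper_width: 42.6
grasp_force: 60.3
```

{"method": "arm_command", "body": {"rows": [[[0, 0, 0], [0, 0, 0]], [[0, 0, 0], [0, 0, 0]], [[0, 0, 0], [0, 0, 0]], [[0, 0, 0], [0, 0, 0]], [[0, 0, 0], [0, 0, 0]]]}}

```text
clock: 5.85
position: [447.5, -196.9, 100.0]
ee_rot: [-0.276, 0.961, -0.0, 0.0]
contact_force: [1.2, 3.4, 3.9]
gripper_width: 42.4
grasp_force: 60.4
```

{"method": "arm_command", "body": {"rows": [[[0, 0, 0.002], [0, 0, 0]], [[0, 0, 0.002], [0, 0, 0]], [[0, 0, 0.002], [0, 0, 0]]]}}

```text
clock: 6.15
position: [447.5, -196.9, 99.5]
ee_rot: [-0.276, 0.961, -0.0, 0.0]
contact_force: [0.6, 4.0, 3.2]
gripper_width: 42.2
grasp_force: 60.5
```

{"method": "arm_command", "body": {"rows": [[[0, 0, 0.002], [0, 0, 0]], [[0, 0, 0.002], [0, 0, 0]], [[0, 0, 0.002], [0, 0, 0]]]}}

```text
clock: 6.45
position: [447.5, -196.9, 99.0]
ee_rot: [-0.276, 0.961, -0.0, 0.0]
contact_force: [0.4, 4.4, 4.1]
gripper_width: 42.3
grasp_force: 60.5
```

{"method": "arm_command", "body": {"rows": [[[0, 0, 0.002], [0, 0, 0]], [[0, 0, 0.002], [0, 0, 0]], [[0, 0, 0.002], [0, 0, 0]]]}}

```text
clock: 6.75
position: [447.5, -196.9, 98.6]
ee_rot: [-0.276, 0.961, -0.0, 0.0]
contact_force: [0.7, 5.2, 5.1]
gripper_width: 42.4
grasp_force: 60.6
```

{"method": "arm_command", "body": {"rows": [[[0, 0, 0.002], [0, 0, 0]], [[0, 0, 0.002], [0, 0, 0]], [[0, 0, 0.002], [0, 0, 0]]]}}

```text
clock: 7.05
position: [447.5, -196.9, 98.1]
ee_rot: [-0.276, 0.961, -0.0, 0.0]
contact_force: [0.5, 6.3, 5.4]
gripper_width: 42.8
grasp_force: 60.6
```

{"method": "arm_command", "body": {"rows": [[[0, 0, 0.002], [0, 0, 0]], [[0, 0, 0.002], [0, 0, 0]], [[0, 0, 0.002], [0, 0, 0]]]}}

```text
clock: 7.35
position: [447.5, -196.9, 97.7]
ee_rot: [-0.276, 0.961, -0.0, 0.0]
contact_force: [0.8, 5.2, 5.6]
gripper_width: 42.5
grasp_force: 60.6
```

{"method": "arm_command", "body": {"rows": [[[0, 0, 0.002], [0, 0, 0]], [[0, 0, 0.002], [0, 0, 0]], [[0, 0, 0.002], [0, 0, 0]]]}}

```text
clock: 7.65
position: [447.5, -196.9, 97.3]
ee_rot: [-0.276, 0.961, -0.0, 0.0]
contact_force: [0.2, 6.2, 6.4]
gripper_width: 42.4
grasp_force: 60.7
```

{"method": "arm_command", "body": {"rows": [[[-0.001, 0.0017, 0.002], [0, 0, 0]], [[-0.001, 0.0017, 0.002], [0, 0, 0]], [[-0.001, 0.0017, 0.002], [0, 0, 0]]]}}

```text
clock: 7.95
position: [447.6, -196.8, 96.9]
ee_rot: [-0.276, 0.961, -0.001, 0.0]
contact_force: [0.1, 3.5, 6.2]
gripper_width: 42.8
grasp_force: 60.7
```

{"method": "arm_command", "body": {"rows": [[[0, 0, 0.002], [0, 0, 0]], [[0, 0, 0.002], [0, 0, 0]], [[0, 0, 0.002], [0, 0, 0]]]}}

```text
clock: 8.25
position: [447.5, -196.8, 96.6]
ee_rot: [-0.276, 0.961, -0.001, 0.0]
contact_force: [-0.2, 4.2, 6.9]
gripper_width: 42.6
grasp_force: 60.8
```

{"method": "arm_command", "body": {"rows": [[[0, 0, 0.002], [0, 0, 0]], [[0, 0, 0.002], [0, 0, 0]], [[0, 0, 0.002], [0, 0, 0]]]}}

```text
clock: 8.55
position: [447.6, -196.8, 96.3]
ee_rot: [-0.276, 0.961, -0.001, 0.0]
contact_force: [-1.1, 4.3, 8.9]
gripper_width: 42.5
grasp_force: 61.0
```

{"method": "arm_command", "body": {"rows": [[[0, 0, 0.002], [0, 0, 0]], [[0, 0, 0.002], [0, 0, 0]], [[0, 0, 0.002], [0, 0, 0]]]}}

```text
clock: 8.85
position: [447.6, -196.8, 96.0]
ee_rot: [-0.276, 0.961, -0.001, 0.0]
contact_force: [-1.4, 3.8, 10.7]
gripper_width: 42.7
grasp_force: 61.1
```

{"method": "arm_command", "body": {"rows": [[[0, 0, 0.002], [0, 0, 0]], [[0, 0, 0.002], [0, 0, 0]], [[0, 0, 0.002], [0, 0, 0]]]}}

```text
clock: 9.15
position: [447.6, -196.9, 95.7]
ee_rot: [-0.276, 0.961, -0.001, 0.0]
contact_force: [-1.1, 4.9, 11.7]
gripper_width: 42.4
grasp_force: 61.3
```

{"method": "arm_command", "body": {"rows": [[[0, 0, 0.002], [0, 0, 0]], [[0, 0, 0.003], [0, 0, 0]], [[0, 0, 0.003], [0, 0, 0]]]}}

```text
clock: 9.45
position: [447.6, -196.9, 95.2]
ee_rot: [-0.276, 0.961, -0.001, 0.0]
contact_force: [-2.3, 5.4, 14.0]
gripper_width: 42.7
grasp_force: 61.5
```

{"method": "arm_command", "body": {"rows": [[[0, 0, 0.002], [0, 0, 0]], [[0, 0, 0.002], [0, 0, 0]], [[0, 0, 0.002], [0, 0, 0]]]}}

```text
clock: 9.75
position: [447.7, -196.9, 94.9]
ee_rot: [-0.276, 0.961, -0.001, 0.001]
contact_force: [-2.3, 4.7, 14.1]
gripper_width: 42.4
grasp_force: 61.7
```

{"method": "arm_command", "body": {"rows": [[[0, 0, 0.002], [0, 0, 0]], [[0, 0, 0.003], [0, 0, 0]], [[0, 0, 0.003], [0, 0, 0]]]}}

```text
clock: 10.05
position: [447.7, -196.9, 94.7]
ee_rot: [-0.276, 0.961, -0.001, 0.001]
contact_force: [-2.6, 6.1, 17.3]
gripper_width: 42.6
grasp_force: 62.0
```

{"method": "arm_command", "body": {"rows": [[[0, 0, 0.002], [0, 0, 0]], [[0, 0, 0.002], [0, 0, 0]], [[0, 0, 0.002], [0, 0, 0]]]}}

```text
clock: 10.35
position: [447.8, -196.9, 94.6]
ee_rot: [-0.276, 0.961, -0.001, 0.001]
contact_force: [-4.1, 7.3, 21.0]
gripper_width: 42.7
grasp_force: 62.4
```

{"method": "arm_command", "body": {"rows": [[[0, 0.002, -0.001], [0, 0, -0.01]], [[0, 0.002, -0.001], [0, 0, -0.02]], [[0, 0.002, -0.001], [0, 0, -0.03]]]}}

```text
clock: 10.65
position: [448.1, -197.0, 94.7]
ee_rot: [-0.322, 0.947, -0.002, 0.001]
contact_force: [-1.7, 2.9, 18.3]
gripper_width: 42.2
grasp_force: 62.2
```

```bash
cat > st.py <<'E'
from h import *
np.set_printoptions(precision=2,suppress=True)
s=arm.read_state();print(s['clock'],s['position'],s['joints'],s['contact_force'],s['wrist_torque'])
E
python3 st.py
```

```text
10.65 [ 448.13 -197.04   94.75] [-0.08  0.31 -0.51  0.   -0.75 -0.84] [-1.73  2.86 18.34] [ 0.77  0.67 -0.07]
```

{"method": "arm_command", "body": {"rows": [[[0, 0, 0], [0, 0, -0.015]], [[0, 0, 0], [0, 0, -0.03]], [[0, 0, 0], [0, 0, -0.045]], [[0, 0, 0], [0, 0, -0.06]]]}}

```text
clock: 11.05
position: [448.5, -197.0, 94.8]
ee_rot: [-0.41, 0.912, -0.002, 0.001]
contact_force: [-0.6, 4.0, 17.4]
gripper_width: 42.3
grasp_force: 62.2
```

```bash
python3 st.py
```

```text
11.05 [ 448.51 -197.04   94.77] [-0.08  0.31 -0.51  0.   -0.75 -0.65] [-0.58  4.   17.41] [ 1.04  0.48 -0.16]
```

{"method": "arm_command", "body": {"rows": [[[0, 0, 0.001], [0, 0, -0.015]], [[0, 0, 0.001], [0, 0, -0.03]], [[0, 0, 0.001], [0, 0, -0.045]], [[0, 0, 0.001], [0, 0, -0.06]]]}}

```text
clock: 11.45
position: [448.6, -196.9, 94.7]
ee_rot: [-0.494, 0.869, -0.002, 0.001]
contact_force: [-1.3, 4.3, 17.9]
gripper_width: 42.8
grasp_force: 62.3
```

```bash
python3 st.py
```

```text
11.45 [ 448.65 -196.9    94.7 ] [-0.08  0.31 -0.51  0.   -0.75 -0.46] [-1.27  4.26 17.95] [ 1.33  0.57 -0.08]
```

{"method": "arm_command", "body": {"rows": [[[0, 0, 0.001], [0, 0, -0.015]], [[0, 0, 0.001], [0, 0, -0.03]], [[0, 0, 0.001], [0, 0, -0.045]], [[0, 0, 0.001], [0, 0, -0.06]]]}}

```text
clock: 11.85
position: [448.7, -196.8, 94.6]
ee_rot: [-0.574, 0.819, -0.002, 0.001]
contact_force: [-2.1, 6.1, 19.5]
gripper_width: 42.6
grasp_force: 62.4
```

```bash
python3 st.py
```

```text
11.85 [ 448.66 -196.84   94.65] [-0.08  0.31 -0.51  0.   -0.75 -0.27] [-2.09  6.05 19.5 ] [ 1.44  0.73 -0.13]
```

{"method": "arm_command", "body": {"rows": [[[-0.002, 0.0016, 0], [0, 0, -0.015]], [[-0.002, 0.0016, 0], [0, 0, -0.03]], [[-0.002, 0.0016, 0], [0, 0, -0.045]], [[-0.002, 0.0016, 0], [0, 0, -0.06]]]}}

```text
clock: 12.25
position: [448.7, -196.6, 94.7]
ee_rot: [-0.648, 0.761, -0.003, 0.001]
contact_force: [-1.2, 3.7, 18.7]
gripper_width: 42.7
grasp_force: 62.3
```

```bash
python3 st.py
```

```text
12.25 [ 448.66 -196.56   94.67] [-0.08  0.31 -0.51  0.   -0.75 -0.08] [-1.25  3.73 18.66] [ 0.91  0.56 -0.09]
```

Total so far is about 0.86 rad. I'll keep turning.

{"method": "arm_command", "body": {"rows": [[[0, 0, 0], [0, 0, -0.015]], [[0, 0, 0], [0, 0, -0.03]], [[0, 0, 0], [0, 0, -0.045]], [[0, 0, 0], [0, 0, -0.06]]]}}

```text
clock: 12.65
position: [448.6, -196.5, 94.7]
ee_rot: [0.717, -0.697, 0.003, -0.001]
contact_force: [-2.2, 3.9, 19.4]
gripper_width: 42.5
grasp_force: 62.3
```

```bash
python3 st.py
```

```text
12.65 [ 448.63 -196.54   94.68] [-0.08  0.31 -0.51  0.   -0.75  0.11] [-2.18  3.92 19.37] [ 0.89  0.61 -0.02]
```

{"method": "arm_command", "body": {"rows": [[[0, 0, 0], [0, 0, -0.015]], [[0, 0, 0], [0, 0, -0.03]], [[0, 0, 0], [0, 0, -0.045]], [[0, 0, 0], [0, 0, -0.06]]]}}

```text
clock: 13.05
position: [448.5, -196.4, 94.7]
ee_rot: [0.779, -0.627, 0.003, -0.001]
contact_force: [-1.4, 3.5, 19.1]
gripper_width: 42.5
grasp_force: 62.5
```

```bash
python3 st.py
```

```text
13.05 [ 448.54 -196.44   94.66] [-0.08  0.31 -0.51  0.   -0.75  0.29] [-1.39  3.47 19.1 ] [ 1.14  0.63 -0.33]
```

{"method": "arm_command", "body": {"rows": [[[0, 0, 0], [0, 0, -0.015]], [[0, 0, 0], [0, 0, -0.03]], [[0, 0, 0], [0, 0, -0.045]]]}}

```text
clock: 13.35
position: [448.2, -196.2, 94.6]
ee_rot: [0.821, -0.571, 0.002, -0.0]
contact_force: [-3.0, 5.0, 20.3]
gripper_width: 42.6
grasp_force: 62.6
```

```bash
python3 st.py
```

```text
13.35 [ 448.19 -196.22   94.63] [-0.08  0.31 -0.51  0.   -0.75  0.43] [-2.99  5.01 20.26] [ 1.44  0.87 -0.83]
```

{"method": "arm_command", "body": {"rows": [[[0, 0, 0], [0, 0, -0.015]], [[0, 0, 0], [0, 0, -0.03]], [[0, 0, 0], [0, 0, -0.045]]]}}

```text
clock: 13.65
position: [447.1, -196.8, 94.4]
ee_rot: [0.86, -0.511, 0.001, 0.001]
contact_force: [-3.1, -1.7, 14.9]
gripper_width: 42.6
grasp_force: 62.0
```

```bash
python3 st.py
```

```text
13.65 [ 447.12 -196.8    94.37] [-0.08  0.31 -0.51  0.   -0.75  0.58] [-3.09 -1.73 14.94] [-0.34  0.73 -0.02]
```

{"method": "arm_command", "body": {"rows": [[[0, 0, 0.002], [0, 0, 0]], [[0, 0, 0.002], [0, 0, 0]], [[0, 0, 0.002], [0, 0, 0]]]}}

```text
clock: 13.95
position: [447.2, -196.9, 94.0]
ee_rot: [0.86, -0.511, 0.001, 0.001]
contact_force: [-4.6, 0.5, 19.4]
gripper_width: 42.3
grasp_force: 62.5
```

```bash
python3 st.py;python3 - <<'E'
from h import *
im,d=arm.get_image("wrist");cv2.imwrite("pics/w2.png",im)
E
```

```text
13.95 [ 447.22 -196.91   93.96] [-0.08  0.31 -0.51  0.   -0.75  0.57] [-4.63  0.55 19.35] [0.3  1.2  0.09]
```

View pics/w2.png

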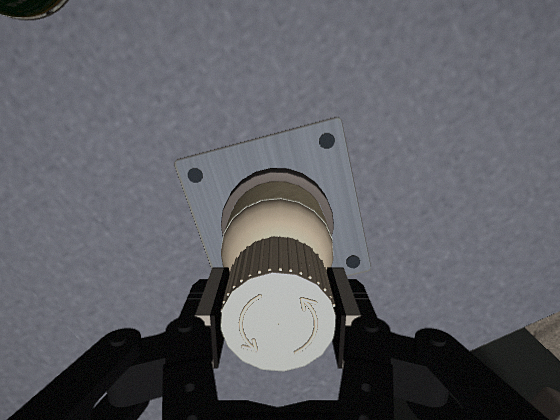

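The wrist view shows the cap held squarely between the pads at (278,320), with the arrow marks visible on its top. It has also sunk about 0.6 mm, which suggests the inner part has started to turn. I'll keep turning and hold the press.

{"method": "arm_command", "body": {"rows": [[[0, 0, 0], [0, 0, -0.015]], [[0, 0, 0], [0, 0, -0.03]], [[0, 0, 0], [0, 0, -0.03]]]}}

```text
clock: 14.3
position: [447.5, -196.9, 94.0]
ee_rot: [0.883, -0.47, 0.002, 0.001]
contact_force: [-3.0, 1.3, 20.0]
gripper_width: 42.8
grasp_force: 62.5
```

```bash
python3 st.py
```

```text
14.3 [ 447.51 -196.88   94.  ] [-0.08  0.31 -0.51  0.   -0.75  0.67] [-2.98  1.32 20.01] [0.41 1.11 0.  ]
```

{"method": "arm_command", "body": {"rows": [[[0, 0, 0], [0, 0, -0.015]], [[0, 0, 0], [0, 0, -0.03]], [[0, 0, 0], [0, 0, -0.03]]]}}

```text
clock: 14.6
position: [447.5, -196.9, 94.0]
ee_rot: [0.904, -0.428, 0.002, 0.001]
contact_force: [-3.7, 1.1, 19.4]
gripper_width: 42.5
grasp_force: 62.5
```

```bash
python3 st.py
```

```text
14.6 [ 447.51 -196.91   93.98] [-0.08  0.31 -0.51  0.   -0.75  0.76] [-3.67  1.14 19.39] [0.4  1.11 0.03]
```

The torque now reads about zero. That fits either "free and past the stop" or "idle", so I'll test with a gentle lift, well below 25 N.

{"method": "arm_command", "body": {"rows": [[[0, 0, -0.005], [0, 0, 0]], [[0, 0, -0.01], [0, 0, 0]], [[0, 0, -0.015], [0, 0, 0]], [[0, 0, -0.02], [0, 0, 0]], [[0, 0, -0.02], [0, 0, 0]]]}}

```text
clock: 15.1
position: [447.3, -196.8, 97.2]
ee_rot: [0.904, -0.428, 0.001, 0.001]
contact_force: [-0.2, -1.8, 5.9]
gripper_width: 42.6
grasp_force: 61.5
```

{"method": "arm_command", "body": {"rows": [[[0, 0, -0.004], [0, 0, 0]], [[0, 0, -0.008], [0, 0, 0]], [[0, 0, -0.008], [0, 0, 0]]]}}

```text
clock: 15.4
position: [447.3, -196.8, 98.9]
ee_rot: [0.904, -0.428, 0.001, 0.001]
contact_force: [1.3, -2.5, 4.5]
gripper_width: 42.4
grasp_force: 61.4
```

{"method": "arm_command", "body": {"rows": [[[0, 0, -0.004], [0, 0, 0]], [[0, 0, -0.008], [0, 0, 0]], [[0, 0, -0.008], [0, 0, 0]]]}}

```text
clock: 15.7
position: [446.8, -195.9, 100.3]
ee_rot: [0.903, -0.429, 0.0, 0.0]
contact_force: [-0.1, -2.7, 5.5]
gripper_width: 42.5
grasp_force: 61.2
```

{"method": "arm_command", "body": {"rows": [[[0, 0, -0.004], [0, 0, 0]], [[0, 0, -0.006], [0, 0, 0]], [[0, 0, -0.006], [0, 0, 0]]]}}

```text
clock: 16.0
position: [446.5, -195.3, 101.5]
ee_rot: [0.903, -0.429, -0.0, 0.0]
contact_force: [1.3, -1.0, 3.2]
gripper_width: 42.3
grasp_force: 61.1
```

{"method": "arm_command", "body": {"rows": [[[0, 0, -0.003], [0, 0, 0]], [[0, 0, -0.003], [0, 0, 0]]]}}

```text
clock: 16.2
position: [446.4, -195.2, 102.2]
ee_rot: [0.903, -0.429, -0.0, -0.0]
contact_force: [0.6, -1.9, 2.0]
gripper_width: 42.2
grasp_force: 61.0
```

{"method": "arm_command", "body": {"rows": [[[0, 0, -0.003], [0, 0, 0]], [[0, 0, -0.004], [0, 0, 0]], [[0, 0, -0.004], [0, 0, 0]]]}}

```text
clock: 16.5
position: [446.4, -195.2, 103.1]
ee_rot: [0.903, -0.429, -0.0, -0.0]
contact_force: [1.3, 0.1, 1.6]
gripper_width: 42.4
grasp_force: 60.9
```

{"method": "arm_command", "body": {"rows": [[[0, 0, -0.003], [0, 0, 0]], [[0, 0, -0.004], [0, 0, 0]], [[0, 0, -0.004], [0, 0, 0]]]}}

```text
clock: 16.8
position: [445.9, -195.3, 103.8]
ee_rot: [0.903, -0.429, -0.001, 0.0]
contact_force: [0.3, -0.3, -1.2]
gripper_width: 42.3
grasp_force: 60.9
```

{"method": "arm_command", "body": {"rows": [[[0, 0, -0.003], [0, 0, 0]], [[0, 0, -0.004], [0, 0, 0]], [[0, 0, -0.004], [0, 0, 0]]]}}

```text
clock: 17.1
position: [446.2, -195.4, 105.2]
ee_rot: [0.903, -0.429, -0.0, 0.0]
contact_force: [0.6, -0.3, -0.6]
gripper_width: 42.6
grasp_force: 60.9
```

{"method": "arm_command", "body": {"rows": [[[0, 0, -0.005], [0, 0, 0]], [[0, 0, -0.01], [0, 0, 0]], [[0, 0, -0.012], [0, 0, 0]]]}}

```text
clock: 17.4
position: [446.7, -195.4, 108.5]
ee_rot: [0.903, -0.429, 0.0, -0.0]
contact_force: [0.5, 0.4, -0.8]
gripper_width: 42.5
grasp_force: 60.9
```

{"method": "arm_command", "body": {"rows": [[[0, 0, -0.006], [0, 0, 0]], [[0, 0, -0.012], [0, 0, 0]], [[0, 0, -0.02], [0, 0, 0]]]}}

```text
clock: 17.7
position: [446.5, -195.4, 113.4]
ee_rot: [0.903, -0.429, -0.0, 0.0]
contact_force: [0.7, 0.5, -0.7]
gripper_width: 42.8
grasp_force: 60.9
```

It's free: the force is just the cap's weight. I'll lift clear and check from the side camera.

{"method": "arm_command", "body": {"rows": [[[0, 0, -0.05], [0, 0, 0]], [[0, 0, -0.12], [0, 0, 0]], [[0, 0, -0.2], [0, 0, 0]], [[0, 0, -0.27], [0, 0, 0]], [[0, 0, -0.3], [0, 0, 0]]]}}

```text
clock: 18.2
position: [447.4, -195.6, 190.2]
ee_rot: [0.903, -0.429, 0.002, -0.0]
contact_force: [0.2, 0.0, 0.2]
gripper_width: 42.1
grasp_force: 60.9
```

```bash
cat > look.py <<'E'
from h import *
from scipy.spatial.transform import Rotation as R
np.set_printoptions(precision=4,suppress=True)
s=arm.read_state();print(s['clock'],s['position'],s['joints'],s['contact_force'])
a,_=arm.get_image("side");i=arm.camera_info("wrist");b,d=arm.get_image("wrist")
P=np.array([world("wrist",u,v,d[v,u],i) for v in range(250,400) for u in range(200,350) if d[v,u]>0])
r=R.from_quat(s['ee_rot']);L=r.inv().apply(P-s['position'])
m=(L[:,2]<-20)&(L[:,2]>-45)&(np.hypot(L[:,0],L[:,1])<30);Q=L[m]
print('captop tool frame',len(Q),np.percentile(Q[:,2],[5,25,50,75,95]),cv2.minEnclosingCircle(Q[:,:2].astype(np.float32)))
c=np.zeros((420,780,3),np.uint8);c[:,:360]=cv2.resize(a[130:340,190:370],(360,420));c[:,360:]=b[:,70:490]
cv2.imwrite("pics/look1.png",c)
t=r.inv().apply(np.array([495.3,118.5,s['position'][2]])-s['position'])/250;print('to saucer',t)
E
python3 look.py
```

```text
18.2 [ 447.4378 -195.6068  190.1695] [-0.0785  0.1876 -0.3829  0.0004 -0.9969  0.7631] [0.1818 0.0091 0.1609]
captop tool frame 12675 [-39.6725 -30.3123 -29.7282 -29.177  -23.5847] ((5.5225043296813965, -0.47982364892959595), 28.748798370361328)
to saucer [-0.852  -0.9431 -0.0002]
```

View pics/look1.png

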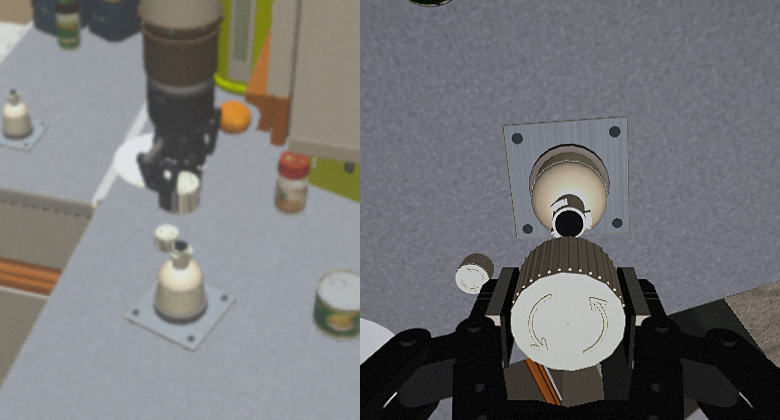

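The right half of the picture shows the cap upright in the fingers at (568,322), with the bare neck behind it at (568,220). The loose small cap, at (472,272), is untouched. The cap's rim sits about 3.3 mm beyond the TCP. Next is the move to the saucer.

{"method": "arm_command", "body": {"rows": [[[-0.08, -0.09, 0], [0, 0, 0]], [[-0.18, -0.2, 0], [0, 0, 0]], [[-0.28, -0.31, 0], [0, 0, 0]], [[-0.36, -0.4, 0], [0, 0, 0]], [[-0.426, -0.4715, 0], [0, 0, 0]]]}}

```text
clock: 18.8
position: [470.0, -36.8, 187.1]
ee_rot: [0.904, -0.428, -0.001, 0.001]
contact_force: [0.9, -0.4, -0.3]
gripper_width: 42.3
grasp_force: 61.0
```

{"method": "arm_command", "body": {"rows": [[[-0.08, -0.09, 0], [0, 0, 0]], [[-0.18, -0.2, 0], [0, 0, 0]], [[-0.28, -0.31, 0], [0, 0, 0]], [[-0.36, -0.4, 0], [0, 0, 0]], [[-0.426, -0.4715, 0], [0, 0, 0]]]}}

```text
clock: 19.3
position: [494.0, 120.2, 186.9]
ee_rot: [0.904, -0.428, -0.001, 0.001]
contact_force: [0.4, 0.3, -1.4]
gripper_width: 42.4
grasp_force: 61.0
```

{"method": "arm_command", "body": {"rows": [[[0, 0, 0.1], [0, 0, 0]], [[0, 0, 0.2], [0, 0, 0]], [[0, 0, 0.3], [0, 0, 0]], [[0, 0, 0.4], [0, 0, 0]], [[0, 0, 0.44], [0, 0, 0]]]}}

```text
clock: 19.8
position: [492.3, 117.6, 75.0]
ee_rot: [0.903, -0.429, -0.002, 0.003]
contact_force: [-0.5, -0.4, -0.2]
gripper_width: 42.8
grasp_force: 61.0
```

```bash
cat > place.py <<'E'
from h import *
from scipy.spatial.transform import Rotation as R
np.set_printoptions(precision=2,suppress=True)
s=arm.read_state();print(s['clock'],s['position'],s['joints'],s['contact_force'])
i=arm.camera_info("wrist");b,d=arm.get_image("wrist")
P=np.array([world("wrist",u,v,d[v,u],i) for v in range(420) for u in range(560) if d[v,u]>0])
r=R.from_quat(s['ee_rot']);L=r.inv().apply(P-s['position'])
Q=L[(abs(L[:,2]+29.7)<1.5)&(np.hypot(L[:,0],L[:,1])<27)&(abs(L[:,1])<20)]
print('cap top',len(Q),np.median(Q,0),Q.min(0),Q.max(0))
t,e=arm.get_image("top");j=arm.camera_info("top")
for n,A in(("w",P),("t",np.array([world("top",u,v,e[v,u],j) for v in range(160,250) for u in range(160,260) if e[v,u]>0]))):
    h=np.hypot(A[:,0]-495,A[:,1]-118);m=(h<90)&(A[:,2]>9.5)&(A[:,2]<17);S=A[m]
    rim=S[h[m]>60]
    if len(rim)>20:
        M=np.c_[2*rim[:,:2],np.ones(len(rim))];
        # algebraic centre with top-of-rim points
        c=np.linalg.lstsq(M,(rim[:,:2]**2).sum(1),rcond=None)[0];print(n,len(rim),c[:2],np.sqrt(c[2]+c[0]**2+c[1]**2),cv2.minEnclosingCircle(rim[:,:2].astype(np.float32)))
    f=A[(h<60)&(A[:,2]<9)];print(n,'floor z',len(f),np.median(f[:,2]) if len(f) else 0)
c=np.zeros((420,760,3),np.uint8);c[:,:560]=b;c[:200,560:]=cv2.resize(t[160:260,160:260],(200,200));cv2.imwrite("pics/place.png",c)
E
python3 place.py
```

```text
19.8 [492.28 117.58  74.99] [ 0.56  0.37 -0.48 -0.   -0.73  0.13] [-0.5  -0.38 -0.17]
cap top 8587 [  1.76   0.44 -29.35] [-21.8  -19.97 -31.19] [ 22.68  20.   -28.2 ]
w 10677 [495.34 119.08] 68.12509237487285 ((494.9326477050781, 119.6436538696289), 74.59555053710938)
w floor z 20473 5.494633459333841
t 485 [495.1  118.37] 67.95703486260075 ((494.9129333496094, 118.2236099243164), 74.26936340332031)
t floor z 574 6.170781213344412
```

View pics/place.png

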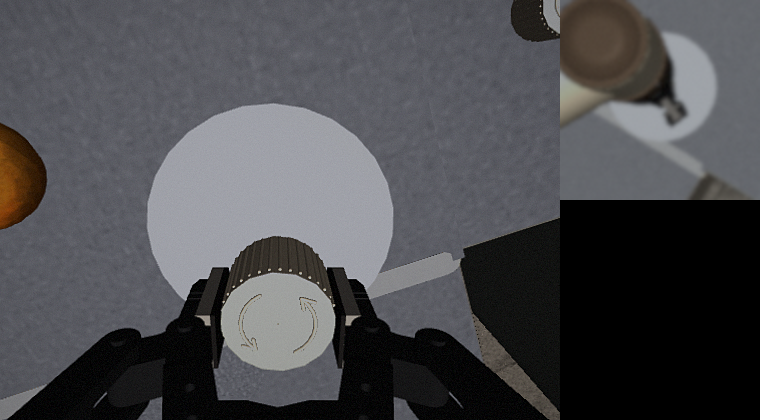

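The saucer centre is (495, 118.8), and the cap is upright above it at (278,320) in the picture. I'll lower to just above the floor and let the arm settle.

{"method": "arm_command", "body": {"rows": [[[0, 0, 0.08], [0, 0, 0]], [[0, 0, 0.15], [0, 0, 0]], [[0, 0, 0.2], [0, 0, 0]], [[0, 0, 0.23], [0, 0, 0]], [[0, 0, 0.23], [0, 0, 0]]]}}

```text
clock: 20.4
position: [494.6, 118.7, 20.7]
ee_rot: [0.903, -0.429, -0.0, 0.0]
contact_force: [0.2, 0.3, 0.1]
gripper_width: 42.4
grasp_force: 61.0
```

{"method": "arm_command", "body": {"rows": [[[0, 0, 0], [0, 0, 0]], [[0, 0, 0], [0, 0, 0]]]}}

```text
clock: 20.6
position: [495.2, 119.0, 21.8]
ee_rot: [0.903, -0.429, 0.001, -0.001]
contact_force: [-0.8, -0.3, -1.3]
gripper_width: 42.5
grasp_force: 61.0
```

{"method": "arm_command", "body": {"rows": [[[0, 0, 0.012], [0, 0, 0]], [[0, 0, 0.024], [0, 0, 0]], [[0, 0, 0.036], [0, 0, 0]], [[0, 0, 0.042], [0, 0, 0]], [[0, 0, 0.042], [0, 0, 0]]]}}

```text
clock: 21.1
position: [494.3, 118.5, 9.9]
ee_rot: [0.903, -0.429, -0.0, 0.0]
contact_force: [-0.1, 1.1, -0.5]
gripper_width: 42.6
grasp_force: 61.0
```

{"method": "arm_command", "body": {"rows": [[[0, 0, 0.003], [0, 0, 0]], [[0, 0, 0.003], [0, 0, 0]], [[0, 0, 0.003], [0, 0, 0]]]}}

```text
clock: 21.4
position: [494.6, 118.7, 9.6]
ee_rot: [0.903, -0.429, 0.0, -0.0]
contact_force: [0.3, 1.3, -0.2]
gripper_width: 42.5
grasp_force: 61.0
```

{"method": "arm_command", "body": {"rows": [[[0, 0, 0.003], [0, 0, 0]], [[0, 0, 0.003], [0, 0, 0]], [[0, 0, 0.003], [0, 0, 0]]]}}

```text
clock: 21.7
position: [494.6, 118.7, 8.9]
ee_rot: [0.903, -0.429, 0.0, -0.0]
contact_force: [-0.5, 0.3, -0.9]
gripper_width: 42.3
grasp_force: 61.0
```

{"method": "arm_command", "body": {"rows": [[[0, 0, 0.002], [0, 0, 0]], [[0, 0, 0.002], [0, 0, 0]], [[0, 0, 0.002], [0, 0, 0]]]}}

```text
clock: 22.0
position: [494.6, 118.7, 8.8]
ee_rot: [0.903, -0.429, 0.0, -0.0]
contact_force: [-1.0, -1.1, 5.1]
gripper_width: 41.9
grasp_force: 61.5
```

{"method": "arm_command", "body": {"rows": [[[0, 0, 0.002], [0, 0, 0]], [[0, 0, 0.002], [0, 0, 0]], [[0, 0, 0.002], [0, 0, 0]]]}}

```text
clock: 22.3
position: [494.6, 118.7, 8.8]
ee_rot: [0.904, -0.429, 0.0, -0.0]
contact_force: [-3.4, -1.1, 9.2]
gripper_width: 42.1
grasp_force: 62.0
```

{"method": "arm_command", "body": {"rows": [[[0, 0, 0.002], [0, 0, 0]], [[0, 0, 0.002], [0, 0, 0]], [[0, 0, 0.002], [0, 0, 0]]]}}

```text
clock: 22.6
position: [494.6, 118.7, 8.7]
ee_rot: [0.904, -0.428, 0.0, -0.0]
contact_force: [-4.4, -0.8, 12.8]
gripper_width: 42.6
grasp_force: 62.4
```

The cap touched down at TCP z=8.8. I'll relax the press and open the fingers.

{"method": "arm_command", "body": {"rows": [[[0, 0, -0.004], [0, 0, 0]], [[0, 0, -0.004], [0, 0, 0]], [[0, 0, -0.004], [0, 0, 0]]]}}

```text
clock: 22.9
position: [494.6, 118.7, 8.8]
ee_rot: [0.903, -0.429, 0.0, -0.0]
contact_force: [-2.5, 0.5, 7.6]
gripper_width: 42.4
grasp_force: 61.2
```

{"method": "arm_command", "body": {"rows": [[[0, 0, 0], [0, 0, 0]], [[0, 0, 0], [0, 0, 0]], [[0, 0, 0], [0, 0, 0]], [[0, 0, 0], [0, 0, 0]]], "grip": 0.68}}

```text
clock: 23.3
position: [494.4, 118.6, 8.0]
ee_rot: [0.903, -0.429, -0.0, 0.0]
contact_force: [-0.3, -0.4, -0.7]
gripper_width: 58.1
grasp_force: 0.0
```

{"method": "arm_command", "body": {"rows": [[[0, 0, -0.02], [0, 0, 0]], [[0, 0, -0.06], [0, 0, 0]], [[0, 0, -0.12], [0, 0, 0]], [[0, 0, -0.2], [0, 0, 0]], [[0, 0, -0.3], [0, 0, 0]]]}}

```text
clock: 23.8
position: [494.1, 118.4, 84.3]
ee_rot: [0.903, -0.429, -0.0, 0.0]
contact_force: [0.0, 1.1, 0.0]
gripper_width: 58.0
grasp_force: 0.0
```

{"method": "arm_command", "body": {"rows": [[[0, 0, -0.12], [0, 0, 0]], [[0, 0, -0.24], [0, 0, 0]], [[0, 0, -0.3], [0, 0, 0]], [[0, 0, -0.3], [0, 0, 0]]]}}

```text
clock: 24.2
position: [496.0, 119.4, 161.8]
ee_rot: [0.904, -0.429, 0.002, -0.003]
contact_force: [-0.0, -0.1, -0.2]
gripper_width: 58.0
grasp_force: 0.0
```

Run:
```python
from h import *
np.set_printoptions(precision=1,suppress=True)
s=arm.read_state();print(s['clock'],s['position'],s['contact_force'])
i=arm.camera_info("wrist");b,d=arm.get_image("wrist");a,e=arm.get_image("side")
P=np.array([world("wrist",u,v,d[v,u],i) for v in range(420) for u in range(560) if d[v,u]>0])
h=np.hypot(P[:,0]-495,P[:,1]-118.8)
Q=P[(h<40)&(P[:,2]>34)&(P[:,2]<45)];print('cap top',len(Q),np.median(Q[:,2]),cv2.minEnclosingCircle(Q[:,:2].astype(np.float32)))
S=P[(h<90)&(P[:,2]>9.5)&(P[:,2]<17)];print('rim',cv2.minEnclosingCircle(S[:,:2].astype(np.float32)))
c=np.zeros((420,780,3),np.uint8);c[:,:360]=cv2.resize(a[130:340,190:370],(360,420));c[:,360:]=b[:,70:490];cv2.imwrite("pics/end.png",c)
```

```text
24.2 [496.  119.4 161.8] [-0.  -0.1 -0.2]
cap top 2394 38.17386641781144 ((494.40948486328125, 117.83406066894531), 22.178525924682617)
rim ((495.04339599609375, 119.69751739501953), 74.50856018066406)
```

View pics/end.png

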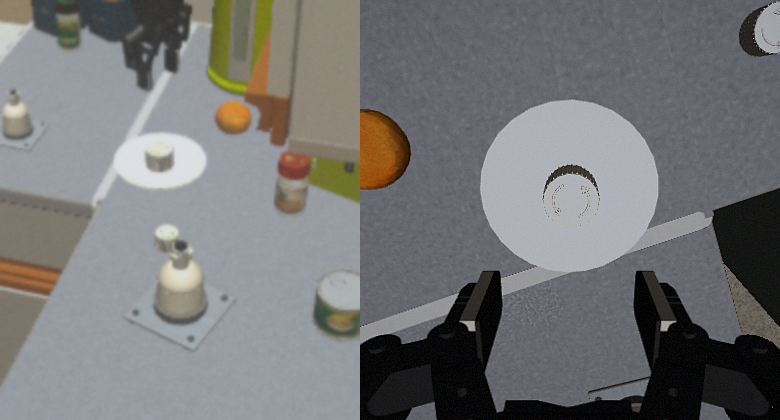

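The cap stands upright in the middle of the saucer: (571,200) in the wrist half, top at z=38, about 2 mm off centre. Nothing else has moved, so I'm handing in.

```bash
python3 -c "
from bench import arm
print(arm.job_done())"
```

```text
the job is handed in; nothing more can be done
None
```

The job is handed in at about 24 s of the 67 s: the cap is off the larger bottle and stands upright about 2 mm from the saucer's centre, the press read at most 21 N, and nothing else was seen to have moved.

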